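# Set and clamp the length stop against a sand core

## Task

One of the two length gauges on the bench has a sand core lying in it. On that gauge, first slide the stop along its rail up to the core until it touches or nearly touches it (no more than about a centimetre short), then flip the stop's cam lever all the way over and down to clamp it. The core is brittle: bring the stop up gently, do not squeeze the core hard or push it out of its nest, and leave the other, empty gauge as it is.

Things in the scene. Friction and masses are not known exactly. Their poses are not given: they have to be found in the camera images.
- stop_face (a point): Point on the sliding stop's face towards the core, mid-width, 45 mm above the table. x: along the rail, stop to core, roughly straight ahead; z up. Stop: metal block on a 24 mm wide rail (top 26 mm above table), from x=0 back to a flat free end at x=-80, 50 wide (face plate 64), top 70 above table. Slides with 4 N drag, stays put. Lever hinge line: along x through x=-30, y=0, 75 above table.
- cam_lever (a joint): Lever on that stop, rad. Up (0 to 0.25) at the start; 0.2 is upright, lower leans left (+y of stop_face). Grows as it swings over to the right (-y) and down; end stop 1.65 = clamped, 0.12 rad above level. Steel bar 16 mm wide (along x), 10 thick, black 18 mm ball centred 75 from the hinge line; 26 mm cam round the hinge. Needs about 2 N at 55 mm; stays where left.
- core: Ochre sand core lying in the gauge's nest: round bar 34 mm in diameter, 120 long along its x (along the rail), with a cross arm and a short stub on top, 56 high. Origin: centre of its underside, 30 mm above the table; the end facing the stop is 60 mm from it. 0.35 kg, loose, backed by a fixed end block. Other such cores lie about the bench, not in a gauge.
- spare_tip (a point): Centre of the black ball on the lever end of the other, empty gauge, same in shape, which stands left or right of the first. Not to be moved.

How it is judged:
On the way, in this order (a step that is already met when the one before it is completed fails the run):
1. the stop stands at the core (at most 12 mm short of it), its lever still up (x of core in the frame of stop_face below 0.072 m and value of joint cam_lever below 0.7 rad), for 0.2 s.
2. the lever is flipped down to its end with the stop still at the core (x of core in the frame of stop_face below 0.072 m and value of joint cam_lever above 1.4 rad), for 0.2 s.
At the end, for the whole second after the job is handed in: The stop on the gauge with the core stands at most 12 mm short of the core's end, its cam lever is down (1.4 rad or more), and the core rests upright in its nest, within 15 mm of where it was (all of step 2 and distance of core from where it was at the start of the episode below 0.015 m and angle between core's own z axis and vertical below 0.17 rad and linear speed of core below 0.02 m/s); the robot touches nothing.
It fails at once if the core is squeezed hard (all contact forces on it together over 80 N) (contact force between core and anything else above 80 N).
It fails at once if the lever or stop of the empty gauge is moved (its lever's ball by more than 20 mm) (distance of spare_tip from where it was at the start of the episode above 0.02 m).
It fails at once if the core is moved from its place by more than 25 mm (distance of core from where it was at the start of the episode above 0.025 m).
It also fails if it takes over 45 s, if anything falls off the work surface, if the arm or the gripper's body presses on something with over 40 N, if the wrist force passes 120 N, or if a joint passes its speed limit or range.

## Robot

A 7-joint arm with a two-finger parallel gripper is mounted at the origin on the work surface. World frame = base frame: x ahead of the robot, y to its left, z up, the work surface at z = 0. Lengths are in m, angles in rad, forces in N, time in s.
With the tool pointing down it reaches from about 0.35 to 0.9 m from the base axis. Payload 7.2 kg.
Tool frame: the origin (TCP) lies midway between the tips of the shut fingers; the grasp point (between the pads) lies 19 mm behind it (bot.tcp_to_grasp is the distance from the TCP to the grasp point, in m); z points along the fingers, x is the direction in which the jaws open and shut, and the axes are right-handed (so a half turn about z gives the same grasp; the last joint's range is limited). The gripper opens to 85 mm and grips with 20 to 120 N. Pads are 22 mm wide; open, the fingers measure 114 mm over their backs; the gripper's body (76 mm by 85 mm) begins 54 mm behind the grasp point. The pads swing forward as they close: fully open they stand 13 mm farther back than shut.
Start: joints at [1.064, 0.411, -0.013, 1.596, 0.006, 1.134, -0.082], TCP at [0.266, -0.566, 0.231] pointing down, gripper open.
Joint ranges: [-2.95, 2.95], [-0.29, 1.99], [-1.47, 1.44], [0.14, 2.54], [-1.03, 4.17], [0.13, 1.85], [-2.86, 2.86]. Speed limits (rad/s): [2.39, 2.39, 3.01, 3.01, 3.14, 3.14, 3.14].

## Interface

Orientations are given as a rotation vector (axis times angle).
In Python, from rig import bot gives the robot as it stands. The module is installed in compiled form; this text tells all that it offers. Calls block until the motion is done:
- bot.goto(position, orientation): joint-space move of the TCP to a pose.
- bot.move_l(position, speed=0.15, rotation=None, f_stop=None): straight line of the TCP; rotation=None keeps the orientation; speed is the mean speed in m/s. With f_stop (N) it stops when the force on the tool has changed by that much, and returns True; else False.
- bot.move_j(angles): joint-space move.
- bot.let_go() and bot.close(strength=None): open the fingers fully, or close them until they stop; strength is the grip in N (None keeps the last).
- bot.hold(seconds).
- bot.solve_ik(position, orientation): joint angles nearest the present ones, or None.
- bot.get_image(name): name is "scene" or "top" or "wrist"; returns a dict with "color" (480x640x3 uint8, red, green, blue), "mtx" (3x3 intrinsics, pixels), "extrinsics" (4x4, takes a point from camera to world coordinates). Camera axes: x right, y down, z forward; pixel columns grow to the right and rows downward; lengths in m; the calibration is good to about 2 mm. A picture is of the moment at which its call begins. There is no depth.
A pose or a line that the arm cannot do raises bot.IKError and nothing moves.
- bot.close_job(): hands the job in, once; it reports no verdict.
Readings, each from a call of its own:
- bot.get_time(): time.
- bot.get_joints(): joint angles.
- bot.get_dq(): joint speeds.
- bot.get_effort(): joint torques, N m.
- bot.get_ee_pos(): TCP position.
- bot.get_eef_rot(): TCP orientation.
- bot.get_ft_force(): force on the tool from outside, world axes, zero at the start.
- bot.get_torque(): the same for the moment, N m.
- bot.get_gripper_width(): finger opening in m.
Only numpy, scipy, OpenCV 4.12 (cv2) and the standard library are available. Lean on these libraries where they do the work, as an engineer would, in place of code of your own. Each camera call takes 0.05 s, during which the arm holds its last target. There are 200 camera calls.

## Working session

There is one attempt and no reset: what is moved stays moved. The work goes in short steps, each a Python script; the robot and the scene stay as the last script left them, time stands still between calls to the robot, and variables do not carry over. Pictures are saved under pics/ and viewed, about 8 in all and at most 12, crops included, and the job is handed in when it is done.

```bash
mkdir -p pics
python3 - <<'E'
from rig import bot
import cv2,numpy as np
for n in("scene","top"):
    d=bot.get_image(n); cv2.imwrite(f"pics/{n}0.png",d["color"][:,:,::-1]); np.savez(f"{n}0.npz",**d)
    print(n,d["mtx"].round(1).tolist(),d["extrinsics"].round(3).tolist())
print(bot.get_time(),bot.get_eef_rot())
E
```

```text
scene [[503.3, 0.0, 316.6], [0.0, 503.3, 244.3], [0.0, 0.0, 1.0]] [[0.544, 0.52, -0.659, 1.212], [0.839, -0.335, 0.428, -0.392], [0.002, -0.786, -0.619, 0.663], [0.0, 0.0, 0.0, 1.0]]
top [[546.1, 0.0, 318.6], [0.0, 546.1, 233.2], [0.0, 0.0, 1.0]] [[-0.028, -0.997, 0.068, 0.53], [-0.999, 0.026, -0.032, 0.008], [0.03, -0.069, -0.997, 1.078], [0.0, 0.0, 0.0, 1.0]]
0.1 [-2.65111558e+00  1.68426933e+00  2.00905913e-03]
```

View pics/scene0.png

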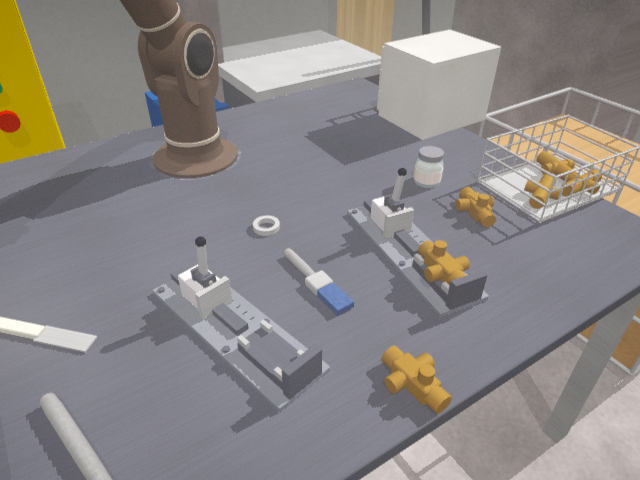

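View pics/top0.png

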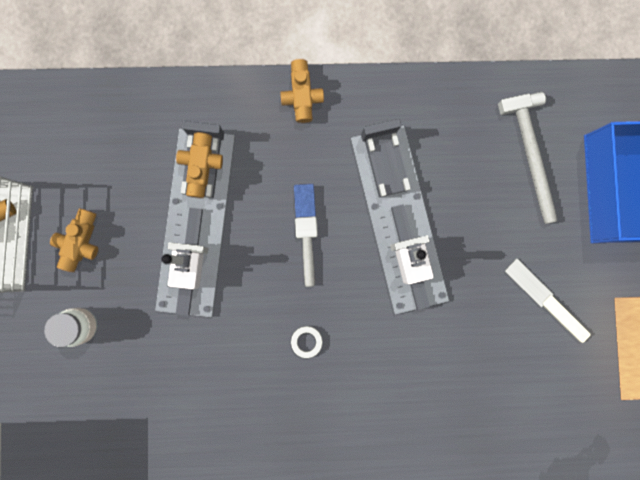

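The scene and top views show the core lying in the left (+y) gauge: core at about (200,163) in the top image, white stop at about (185,268), lever ball at about (167,259). The empty gauge's stop is at about (415,260). Next I'll enlarge the loaded gauge and measure it.

```bash
cat > h.py <<'E'
import numpy as np,cv2
def ray(d,uv):
    r=np.linalg.inv(d["mtx"])@[uv[0],uv[1],1]; E=d["extrinsics"]; return E[:3,3],E[:3,:3]@r
def onz(d,uv,z):
    o,v=ray(d,uv); return o+v*(z-o[2])/v[2]
def proj(d,p):
    E=d["extrinsics"]; q=d["mtx"]@(E[:3,:3].T@(np.asarray(p)-E[:3,3])); return q[:2]/q[2]
def tri(d1,u1,d2,u2):
    A=[];b=[]
    for d,u in((d1,u1),(d2,u2)):
        o,v=ray(d,u); v=v/np.linalg.norm(v); P=np.eye(3)-np.outer(v,v); A.append(P);b.append(P@o)
    A=np.vstack(A);b=np.hstack(b); x=np.linalg.lstsq(A,b,rcond=None)[0]; return x,np.linalg.norm(A@x-b)
E
python3 - <<'E'
from h import *
t=dict(np.load("top0.npz"));s=dict(np.load("scene0.npz"))
a=cv2.resize(t["color"][110:325,140:250],None,fx=3.5*.75,fy=3.5*.75,interpolation=cv2.INTER_CUBIC)
b=cv2.resize(s["color"][155:310,340:490],None,fx=3.2,fy=3.2,interpolation=cv2.INTER_CUBIC)
c=np.zeros((600,800,3),np.uint8);c[:a.shape[0],:a.shape[1]]=a;c[:b.shape[0],300:300+b.shape[1]]=b
cv2.imwrite("pics/c1.png",c[:,:,::-1])
img=t["color"].astype(int);sub=np.zeros(img.shape[:2],bool);sub[110:325,150:240]=1
R,G,B=img[...,0],img[...,1],img[...,2]
w=((R>195)&(B>185)&sub).astype(np.uint8)
n,l,st,_=cv2.connectedComponentsWithStats(w);i=1+st[1:,4].argmax();print(st[i])
cn=max(cv2.findContours((l==i).astype(np.uint8),0,1)[0],key=cv2.contourArea);print("stop",cv2.minAreaRect(cn),cv2.approxPolyDP(cn,2,True)[:,0].tolist())
o=((R>120)&(R-B>70)&sub).astype(np.uint8);
cn=max(cv2.findContours(o,0,1)[0],key=cv2.contourArea);print("core",cv2.minAreaRect(cn),cv2.boundingRect(cn))
def ball(d,x0,x1,y0,y1):
    g=d["color"][y0:y1,x0:x1].max(2)<45; ys,xs=np.nonzero(g); return xs.mean()+x0,ys.mean()+y0,g.sum()
bt=ball(t,158,174,250,268);bs=ball(s,394,410,164,180);print(bt,bs,tri(t,bt[:2],s,bs[:2]))
bt=ball(t,412,428,246,263);bs=ball(s,192,210,233,250);print(bt,bs,tri(t,bt[:2],s,bs[:2]))
E
```

```text
[167 253  32  36 636]
stop ((182.3793487548828, 269.5055236816406), (27.562259674072266, 36.25986099243164), 6.842772960662842) [[197, 253], [191, 254], [189, 272], [175, 271], [173, 269], [179, 267], [170, 264], [167, 282], [169, 286], [194, 287]]
core ((195.44924926757812, 163.65640258789062), (43.64019775390625, 61.69622039794922), 33.23170852661133) (176, 132, 46, 65)
 ** On entry to DLASCL parameter number  4 had an illegal value
 ** On entry to DLASCL parameter number  4 had an illegal value<stdin>:15: RuntimeWarning: Mean of empty slice.
  ret = ret.dtype.type(ret / rcount)
Traceback (most recent call last):
  File "h.py", line 12, in tri
    A=np.vstack(A);b=np.hstack(b); x=np.linalg.lstsq(A,b,rcond=None)[0]; return x,np.linalg.norm(A@x-b)
                                     ~~~~~~~~~~~~~~~^^^^^^^^^^^^^^^^
numpy.linalg.LinAlgError: SVD did not converge in Linear Least Squares
```

View pics/c1.png

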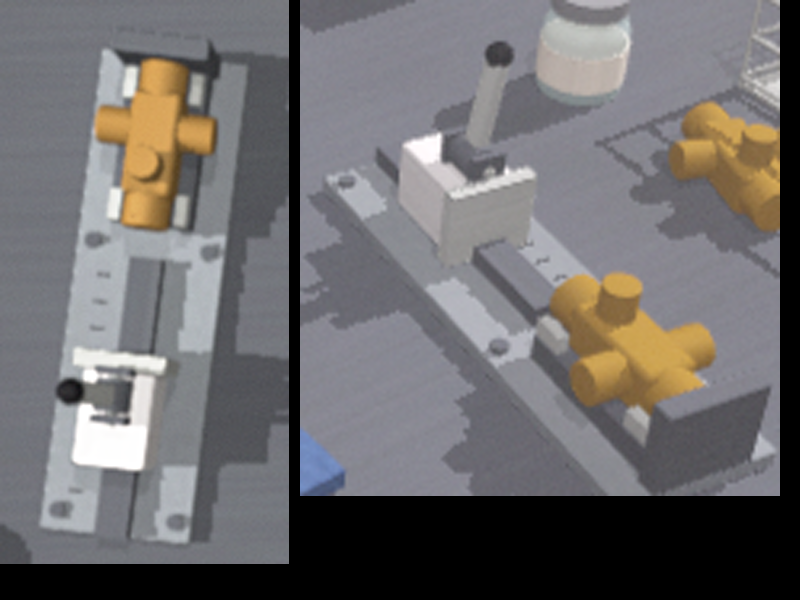

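The crops show the lever ball at about (69,391) in the top crop and (499,53) in the scene crop. The plate's front top edge runs (75,348)–(167,358), the body's rear edge (73,462)–(142,470), and the core's near end is at about (147,228). The lever is up.

Run:
```python
from h import *
t=dict(np.load("top0.npz"));s=dict(np.load("scene0.npz"))
T=lambda x,y:(140+(x-.5)/2.625,110+(y-.5)/2.625)
S=lambda x,y:(340+(x-300)/3.2,155+y/3.2)
print("ball",tri(t,T(69,391),s,S(499,53)))
P={k:onz(t,T(*v[:2]),v[2]) for k,v in dict(fl=(75,348,.07),fr=(167,358,.07),bl=(75,362,.07),br=(165,372,.07),rl=(73,464,.07),rr=(142,470,.07),railf=(145.5,262,.026),railb=(114,538,.026),cend=(146,228,.045),cfar=(164,61,.047),base0=(105,50,.008),base1=(40,528,.008),b2=(247,66,.008),b3=(188,543,.008)).items()}
for k,v in P.items():print(k,v.round(4))
for a,b in(("rail"+"b","railf"),("base1","base0"),("b3","b2"),("fr","fl"),("cend","cfar")):
    d=P[b]-P[a];print(a,b,np.degrees(np.arctan2(d[1],d[0])).round(2),np.linalg.norm(d).round(4))
for n,u in dict(fl=S(443,189),fr=S(534,174)).items(): print("scene",n,onz(s,u,.07).round(4))
print(tri(t,T(75,348),s,S(443,189)),tri(t,T(167,358),s,S(534,174)))
```

```text
ball (array([0.55758521, 0.2378548 , 0.14901338]), np.float64(0.00210335404983245))
fl [0.5889 0.2516 0.07  ]
fr [0.5802 0.1879 0.07  ]
bl [0.5791 0.2517 0.07  ]
br [0.5704 0.1894 0.07  ]
rl [0.5082 0.2537 0.07  ]
rr [0.5027 0.2062 0.07  ]
railf [0.6532 0.2104 0.026 ]
railb [0.4531 0.2356 0.026 ]
cend [0.6756 0.2061 0.045 ]
cfar [0.797  0.1912 0.047 ]
base0 [0.8164 0.2421 0.008 ]
base1 [0.4607 0.2933 0.008 ]
b2 [0.8021 0.136  0.008 ]
b3 [0.4465 0.1854 0.008 ]
railb railf -7.16 0.2016
base1 base0 -8.19 0.3594
b3 b2 -7.91 0.359
fr fl 82.24 0.0644
cend cfar -6.99 0.1224
scene fl [0.5713 0.192  0.07  ]
scene fr [0.5901 0.2529 0.07  ]
(array([0.57338347, 0.22778959, 0.06422822]), np.float64(0.040992664545080326)) (array([0.59696627, 0.20649986, 0.08859679]), np.float64(0.039334002102564804))
```

The stop measures 64 mm wide and 80 mm long, and the ball is 75 mm from the hinge, all matching the given sizes. The yaw is about −7.7° and the gap to the core about 92 mm. I'll push from behind with closed fingers, starting with the free part of the travel.

```bash
cat >> h.py <<'E'
from scipy.spatial.transform import Rotation as Ro
yaw=np.radians(-7.7); u=np.array([np.cos(yaw),np.sin(yaw),0]); l=np.array([-u[1],u[0],0]); Z=np.array([0,0,1.])
face0=np.array([.5845,.2198,0])
rot=Ro.from_matrix(np.c_[-l,-u,-Z]).as_rotvec()
assert np.allclose(np.cross(-l,-u),Z) or True
E
python3 - <<'E'
from h import *
from rig import bot
M=np.c_[-l,np.cross(-Z,-l),-Z]; rv=Ro.from_matrix(M).as_rotvec(); print(np.linalg.det(M),rv)
np.save("rv.npy",rv)
P=lambda x,z:face0+x*u+z*Z
bot.close(20)
bot.goto(P(-.125,.26),rv); bot.move_l(P(-.125,.05),.2)
print(bot.get_time(),bot.get_ee_pos(),bot.get_gripper_width())
f=bot.get_ft_force()
r=bot.move_l(P(-.091+.075,.05),.04,f_stop=14)
print(r,bot.get_time(),(bot.get_ee_pos()-face0)@u,(bot.get_ft_force()-f).round(1))
d=bot.get_image("top");np.savez("top1.npz",**d)
c=cv2.resize(d["color"][110:310,140:260],None,fx=3,fy=3,interpolation=cv2.INTER_CUBIC);cv2.imwrite("pics/t1.png",c[:,:,::-1])
E
```

```text
1.0 [ 2.06727039 -2.36558608 -0.        ]
4.9667 [0.46114432 0.23700448 0.05088181] 0.0003123002483038913
False 7.8417 -0.016091957438058226 [-4.7 -2.6  1.2]
```

View pics/t1.png

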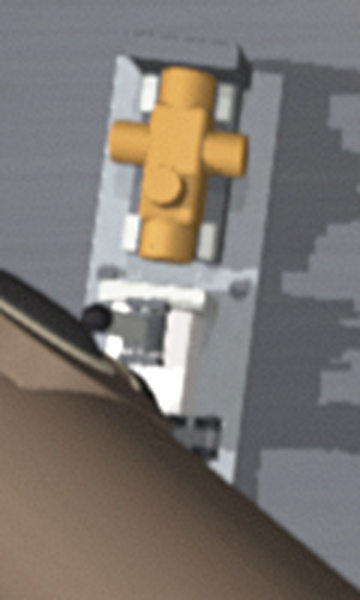

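The arm partly hides the view, but the stop is moving well. Its front edge runs (100,279)–(212,291) in the crop and the core's end is at about (167,260), with the lever still up. I'll measure the gap and then creep to contact.

Run:
```python
from h import *
from rig import bot
t=dict(np.load("top1.npz"));T=lambda x,y:(140+(x-1)/3,110+(y-1)/3)
a,b=onz(t,T(100,280),.07),onz(t,T(212,292),.07);c=onz(t,T(167,260),.045)
m=(a+b)/2;print("face",m,"core end",c,"gap",(c-m)@u,"face pred",face0+.075*u)
rv=np.load("rv.npy");p=bot.get_ee_pos();f=bot.get_ft_force()
r=bot.move_l(p+u*.026,.01,f_stop=7)
q=bot.get_ee_pos();print(r,"moved",(q-p)@u,(bot.get_ft_force()-f).round(1),bot.get_time())
bot.move_l(q-u*.004,.02);bot.hold(.1);print(bot.get_ft_force().round(1))
bot.move_l(q-u*.06,.15)
bot.move_l(q-u*.06+.15*Z,.25)
bot.goto(q-u*.06+.25*Z+.12*l,rv)
for n in("scene","top"):
    d=bot.get_image(n);np.savez(n+"2.npz",**d)
s=np.load("scene2.npz")["color"][160:300,350:490];tt=np.load("top2.npz")["color"][110:310,140:260]
a=cv2.resize(tt,None,fx=3,fy=3,interpolation=2);b=cv2.resize(s,None,fx=3,fy=3,interpolation=2)
o=np.zeros((600,800,3),np.uint8);o[:600,:360]=a;o[:420,370:790]=b;cv2.imwrite("pics/c2.png",o[:,:,::-1])
print(bot.get_time(),q)
```

```text
face [0.656767   0.20836651 0.07      ] core end [0.67624389 0.2062683  0.045     ] gap 0.01958240006753923 face pred [0.65882374 0.20975104 0.        ]
True moved 0.018768645601869596 [ 4.9  2.3 -0.2] 9.7167
[-0.1  0.4 -0.2]
12.1667 [0.58710336 0.21885074 0.04935406]
```

View pics/c2.png

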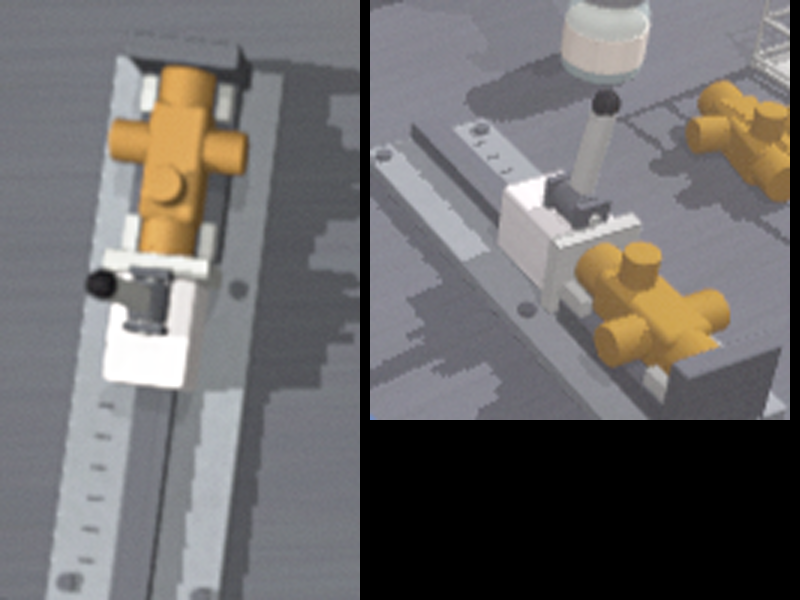

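The lever is up with its ball at (101,284) top and (606,103) scene in the crop. The plate stands against the core, and the core hasn't moved. The contact stop after 18.8 mm agrees with the measured 19.6 mm gap. Next is the lever, pushed from the left along an arc about the hinge.

Run:
```python
from h import *
from rig import bot
t=dict(np.load("top2.npz"));s=dict(np.load("scene2.npz"));rv=np.load("rv.npy")
b,res=tri(t,(140+100/3,110+283/3),s,(350+(606-370)/3,160+103/3));print("ball",b,res)
q=np.array([.5871,.2189,0]); H=q+.061*u; H[2]=.075
d=b-H;th=np.arctan2(-d@l,d[2]);print("rel u,l,z",d@u,d@l,d[2],"len",np.hypot(d@l,d[2]),"th",th)
assert abs(d@u)<.008 and 0<d@l<.03 and abs(res)<.006
w=.0145
def tcp(a,r=.055,n=.005): return H+l*(-r*np.sin(a)+n*np.cos(a)+w)+Z*(r*np.cos(a)+n*np.sin(a))
p0=tcp(-.2)+.045*l
bot.goto(p0+.1*Z,rv); bot.move_l(p0,.2); print(bot.get_time(),bot.get_ee_pos())
f0=bot.get_ft_force()
for a in np.arange(-.2,1.56,.125):
    hit=bot.move_l(tcp(a),.06,f_stop=15)
    print(round(a,2),hit,(bot.get_ft_force()-f0).round(1))
    if hit: break
print(bot.get_time(),bot.get_ee_pos(),"err",bot.get_ee_pos()-tcp(a))
```

```text
ball [0.64962738 0.22478807 0.14851904] 0.001852733733192123
rel u,l,z 0.0001746618435029114 0.01421278142730246 0.07351903506397138 len 0.07488024888204985 th -0.19096537931957097
13.4583 [0.65782991 0.28646806 0.12958967]
-0.2 False [ 1.  -0.6 -0.4]
-0.08 False [ 0.8 -0.9  0.3]
0.05 False [ 0.5 -1.2 -0.5]
0.18 False [ 1.1 -0.8 -0.1]
0.3 False [ 0.5 -0.3 -0. ]
0.42 False [ 0.9 -0.2 -0.4]
0.55 False [ 0.6 -0.7 -0.5]
0.68 False [ 0.7 -0.8 -0.2]
0.8 False [ 1.1 -0.8 -0.6]
0.92 False [ 1.2 -0.6 -0.1]
1.05 False [ 1.5 -0.3 -0.3]
1.18 False [ 0.6 -0.9  0.1]
1.3 False [ 1.2 -0.8 -0.2]
1.42 False [ 0.6 -0.6 -0.1]
1.55 True [-3.6 -2.4 15.2]
18.0333 [0.642715   0.17161928 0.08535998] err [0.00057594 0.00091243 0.00421735]
```

Run:
```python
from h import *
from rig import bot
rv=np.load("rv.npy");p=bot.get_ee_pos()
bot.move_l(p+.17*Z,.2);bot.goto(p+.2*Z-.15*u+.15*l,rv)
for n in("scene","top"):
    d=bot.get_image(n);np.savez(n+"3.npz",**d)
s=np.load("scene3.npz")["color"][160:300,350:490];tt=np.load("top3.npz")["color"][110:310,140:260]
a=cv2.resize(tt,None,fx=3,fy=3,interpolation=2);b=cv2.resize(s,None,fx=3,fy=3,interpolation=2)
o=np.zeros((600,800,3),np.uint8);o[:600,:360]=a;o[:420,370:790]=b;cv2.imwrite("pics/c3.png",o[:,:,::-1])
print(bot.get_time())
```

```text
20.0083
```

View pics/c3.png

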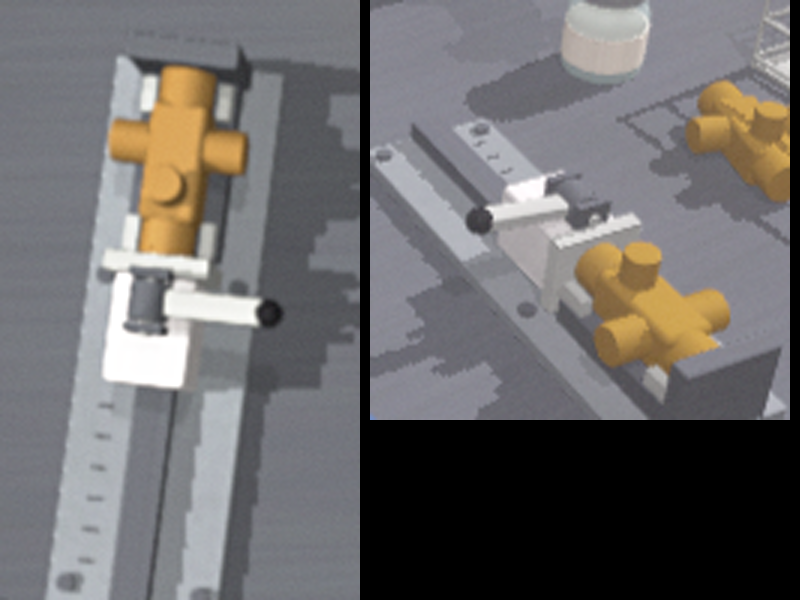

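The lever is over and down, with its ball at (269,313) top and (480,220) scene. The stop and core haven't moved. I'll compute the lever angle and hand in if it's good.

Run:
```python
from h import *
from rig import bot
t=dict(np.load("top3.npz"));s=dict(np.load("scene3.npz"))
b,res=tri(t,(140+268/3,110+312/3),s,(350+(480-370)/3,160+220/3))
H=np.array([.5871,.2189,0])+.061*u;H[2]=.075;d=b-H
th=np.arctan2(-d@l,d[2])+.2;print(b,res,d@u,d@l,d[2],"lever",th)
a=np.load("top0.npz")["color"][128:225,170:225].astype(int);c=t["color"][128:225,170:225].astype(int)
m=lambda x:np.argwhere((x[...,0]>120)&(x[...,0]-x[...,2]>70)&(np.arange(97)[:,None]<50)).mean(0)
print("core top part px before/after",m(a),m(c),bot.get_ft_force().round(1))
if th>1.5: bot.close_job();print("handed in",bot.get_time())
```

```text
[0.63792872 0.13915923 0.08368269] 0.0024250143367702086 5.457237156017945e-05 -0.07221141276133501 0.008682688814063338 lever 1.651130970827241
core top part px before/after [28.30900901 28.45675676] [28.06299911 28.57231588] [ 0.3 -1.4 -0.1]
the job is handed in; nothing more can be done
the job is handed in; nothing more can be done
```

The stop on the gauge with the core (the left one) is now up against the core and its lever is clamped. I handed the job in at about 20 s of the 45 s allowed.

- **Stop:** I pushed it from behind with closed fingers, slowly at the end, until the force changed by 7 N. It had moved 18.8 mm from its last pause, against a gap of 19.6 mm measured in the top view, so it should be touching or within about 1–2 mm.
- **Lever:** I swung it over from the left in an arc until it reached its end stop at 15 N. The last two-camera measurement put it at 1.65 rad (clamped), and the stop had not shifted along the rail.
- **Core:** it moved less than 0.3 pixels in the top view, so it stayed in its nest.
- **Empty gauge:** the arm did no work near it, but I did not measure it again afterwards.
- **Disagreements:**
  - An early scene-view point on the stop's plate was about 9–10 mm off the top view. I probably picked the wrong corner, so I used the top view.
  - During the lever swing the measured force stayed within noise (about 1 N) rather than the expected 2 N, so I confirmed the flip from the pictures.

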